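# Unclip the snap-fit cover of an e-bike battery

### The job

Open the e-bike battery that lies on the sloping cradle: press the cover's two blue side tabs in towards each other so that it unclips, and lift the cover off. Lay it down gently, not dropped, in the shallow grey tray, flat on the tray's floor with its outside up, and let go. Leave the pedal, black case and white jar behind the work where they are.

Things in the scene. Friction and masses are not known exactly. Their poses are not given: they have to be found in the camera images.
- cradle: Black e-bike battery (150 x 110 x 50 mm) on a steel cradle, base plate 165 x 130 mm, all fixed to the bench. Origin: centre of the base plate's underside, on the bench; z up. The battery's face, 150 mm long up the slope and 110 mm wide along y, slopes 35 degrees: its outward normal is (-sin 35, 0, cos 35) in this frame, so it looks to -x and up.
- bay (a point): Centre of the battery's face, at (-14, 0, 96) mm in the cradle's frame; x up the slope, z out of the face. Here opens a bay 93 mm (x) by 55 mm (y, between two catch lips 4 mm thick), 20 mm deep, shut by the cover.
- cover: White snap-fit cover, about 0.15 kg. Origin: centre of its flange's underside, on the battery's face at the start; z out of the face (its outside), x up the slope, y across. Flange 104 (x) x 64 (y) x 4 mm, on it a spine 92 x 22 mm, 40 mm high over the origin. Tongues and tab legs reach 14 mm below the origin: on a flat floor it stands on them.
- cover_top (a point): Middle of the top of the cover's spine, 40 mm out (+z) from the cover's origin; axes as the cover's. With both tabs pressed the cover comes off straight along its +z and is free after 16 mm; otherwise two hooks hold it.
- tab_left_pad (a point): On the outer face of the blue tab at the cover's +y side: (0, 30, 25) mm in the cover's frame, axes as the cover's. The tab's pressing face is 44 mm long (x) and reaches from 7 to 38 mm above the cover's origin, free space beside it. The two tabs' outer faces are 60 mm apart at rest, 40 mm when both are fully in.
- tab_right_pad (a point): The same on the cover's -y side: y = -30, z = +25 mm in the cover's frame.
- tab_left (a joint): Travel of the left tab towards the cover's middle (m): 0 at rest, firm stop at 0.010, spring 3.2 N at rest to 7.2 N fully in. Its hook overlaps the battery's catch lip by 4 mm; press beyond 0.006 to be free of it (the cover has 1.5 mm side play). The cover can be carried by its fully pressed tabs (grip 25 to 40 N).
- tab_right (a joint): The same for the right tab, also positive towards the middle.
- tray: Shallow open grey plastic tray, fixed, 150 (x) x 190 (y) x 15 mm outside, walls and floor 4 mm (inner floor 142 x 182 mm, 4 mm above the bench). Origin: centre of its underside; z up.
- pedal: Black flat bicycle pedal, 67 x 120 x 23 mm, behind the work; leave alone.
- black_case: Closed black plastic case, 53 x 70 x 38 mm, standing behind the work; leave alone.
- white_jar: White grease jar with black lid, 57 mm across, 91 mm high, behind the work; leave alone.
There are look-alikes about, which are no part of the job. Leave any purple or yellow look-alike of the cover alone.

How it is judged:
On the way, in this order (a step that is already met when the one before it is completed fails the run):
1. both tabs are pressed in by more than 3 mm at the same time while the cover is still on the battery (value of joint each of tab_left, tab_right above 0.003 m and distance of cover from where it was at the start of the episode below 0.015 m), for 0.1 s.
2. the cover is off the battery, more than 5 cm from its seat (distance of cover from where it was at the start of the episode above 0.05 m), for 0.1 s.
At the end, for the whole second after the job is handed in: The cover lies in the tray, outside up and flat on the tray's floor (its z axis within 0.08 rad of vertical, its origin 14 to 21 mm above the tray's underside and over the tray's inner floor), at rest and released (x of cover in the frame of tray between -0.071 and 0.071 m and y of cover in the frame of tray between -0.091 and 0.091 m and z of cover in the frame of tray between 0.014 and 0.021 m and angle between cover's own z axis and vertical below 0.08 rad and linear speed of cover below 0.02 m/s and contact force between the fingers and cover below 0.1 N); the robot touches nothing.
It fails at once if the cover is dropped or thrown (faster than 0.7 m/s while the fingers do not hold it) (linear speed of cover above 0.7 m/s and contact force between the fingers and cover below 0.1 N).
It fails at once if a bystander (pedal, black case or jar) is moved by more than 2 cm (distance of any of pedal, black_case, white_jar from where it was at the start of the episode above 0.02 m).
It also fails if it takes over 40 s, if anything falls off the work surface, if the arm or the gripper's body presses on something with over 40 N, if the wrist force passes 120 N, or if a joint passes its speed limit or range.

### The arm

A 6-joint arm with a two-finger parallel gripper is mounted at the origin on a cart in front of the work surface, level with it; the furniture and walls round the work are solid. World frame = base frame: x ahead of the robot, y to its left, z up, the work surface at z = 0. Lengths are in m, angles in rad, forces in N, time in s.
With the tool pointing down it reaches from about 0.25 to 0.725 m from the base axis. Payload 4 kg.
Tool frame: the origin (TCP) lies midway between the tips of the shut fingers; the grasp point (between the pads) lies 19 mm behind it (manip.tcp_to_grasp is the distance from the TCP to the grasp point, in m); x points along the fingers, y is the direction in which the jaws open and shut, and the axes are right-handed (so a half turn about x gives the same grasp; the last joint's range is limited). The gripper opens to 85 mm and grips with 20 to 120 N. Pads are 22 mm wide; open, the fingers measure 114 mm over their backs; the gripper's body (76 mm by 85 mm) begins 54 mm behind the grasp point. The pads swing forward as they close: fully open they stand 13 mm farther back than shut.
Start: joints at [-1.107, 0.241, 0.005, 1.335, 0, 1.571], TCP at [0.224, -0.447, 0.231] pointing down, gripper open.
Joint ranges: [-2.72, 2.72], [-1.05, 1.87], [-1.09, 1.28], [-1.99, 2.15], [-1.42, 1.44], [-3.14, 3.14]. Speed limits (rad/s): [2.79, 2.79, 3.14, 3.14, 3.14, 3.14].

### API

Orientations are given as a unit quaternion [x, y, z, w].
In Python, from cell import manip gives the robot as it stands.
- The arm moves only by the shell command python3 -m crank 'ROWS' [FORCE]. ROWS is JSON, a list of rows, each a list of 3 entries, a list of its own where there are three numbers: the shift along the world's x, y, z in units of 50 mm (1.0 is 50 mm), then the turn about the world's z in units of 5 degrees (1.0 is 5 degrees), then the opening, from 0 (shut) to 1 (fully open). In form: [[[x, y, z], yaw, fingers], ...]. A call has exactly 5 rows; each row is the pose to reach, as a shift and turn from the pose commanded when the call began; what a row does not reach only later rows make up. A row lasts 1/10 s, in which the tool goes at most 50 mm and 8.59 degrees, less where a joint would pass 70% of its speed; a pose out of reach is approached as far as the arm can. A call with a gripper value outside its range is refused whole. The fingers move at their own pace and stop on an object; FORCE is the grip in N (left out, the last holds). Time passes only in rows, so rows that repeat a pose let the fingers close, or fill a call up. It gives the time, the measured TCP pose, the force and the opening at its end, in the units of the state.
- manip.read_state(): the state, without advancing time (a new reading comes with each control period).
- manip.get_image(name): name is "scene" or "side" or "wrist"; returns a dict with "img" (400x640x3 uint8, red, green, blue), "depth" (400x640 float32, m along the optical axis (not along the pixel's ray), 0 where there is no reading), "mtx" (3x3 intrinsics, pixels), "view" (4x4, takes a point from world to camera coordinates). Camera axes: x right, y down, z forward; pixel columns grow to the right and rows downward; lengths in m; the calibration is good to about 2 mm. A picture is of the moment at which its call begins.
- manip.job_done(): hands the job in, once; it reports no verdict.
The state is a dict: "time_s": time; "joint_pos": joint angles; "dq": joint speeds; "effort": joint torques, N m; "eef_pos": TCP position; "orientation": TCP orientation; "force": force on the tool from outside, world axes, zero at the start; "torque": the same for the moment, N m; "gripper_width": opening from 0.0 (shut) to 1.0 (fully open).
Only numpy, scipy, OpenCV 4.12 (cv2) and the standard library are available. Lean on these libraries where they do the work, as an engineer would, in place of code of your own. Each camera call takes 0.05 s, during which the arm holds its last target.

## Working session

There is one attempt and no reset: what is moved stays moved. The work goes in short steps, Python scripts to look and compute and a shell command to move; the robot and the scene stay as the last step left them, time stands still between calls to the robot, and variables do not carry over. Pictures are saved under pics/ and viewed, and the job is handed in when it is done.

```bash
ls; mkdir -p pics
cat > h.py <<'E'
import numpy as np, cv2
from cell import manip
def snap(n,f):
    d=manip.get_image(n); cv2.imwrite('pics/'+f,d['img'][:,:,::-1]); np.savez('/tmp/'+n+'.npz',**{k:d[k] for k in('img','depth','mtx','view')}); return d
def pts(d):
    K=np.array(d['mtx']);V=np.array(d['view']);z=d['depth'];v,u=np.mgrid[0:400,0:640]
    P=np.stack([(u-K[0,2])/K[0,0]*z,(v-K[1,2])/K[1,1]*z,z],-1)
    W=(P-V[:3,3])@V[:3,:3]; W[z==0]=np.nan; return W
E
python3 - <<'E'
from h import *
for n in('scene','side','wrist'):
    d=snap(n,n+'0.png'); print(n,np.linalg.inv(d['view'])[:3].round(3).tolist())
print(manip.read_state())
E
```

```text
pics
scene [[-0.59, -0.59, 0.551, -0.229], [-0.807, 0.425, -0.409, 0.53], [0.007, -0.687, -0.727, 1.112]]
side [[-0.99, -0.054, 0.131, 0.383], [-0.142, 0.37, -0.918, 1.057], [0.001, -0.927, -0.374, 0.53]]
wrist [[0.447, -0.851, -0.275, 0.294], [-0.894, -0.427, -0.135, -0.411], [-0.003, 0.307, -0.952, 0.373]]
{'time_s': 0.15, 'joint_pos': array([-1.10700495e+00,  2.41231152e-01,  4.06121951e-03,  1.33519047e+00,
        3.89429629e-05,  1.57081285e+00]), 'dq': array([ 7.03818433e-05, -1.28757335e-03,  5.54531822e-03,  5.80923524e-04,
        2.24605388e-03,  1.60240176e-04]), 'effort': array([ 3.85816350e-06, -3.72635078e+01,  2.52638304e+01,  1.23657580e-02,
        5.08951234e-05,  5.54356177e-06]), 'eef_pos': array([ 0.22347506, -0.44676311,  0.23063235]), 'orientation': array([-0.68806672, -0.16304492,  0.68829411, -0.16196222]), 'force': array([ 0.57700668, -0.53765909, -0.02194231]), 'torque': array([0.01649025, 0.01071016, 0.02863478]), 'gripper_width': 0.9985233507165197}
```

View pics/scene0.png

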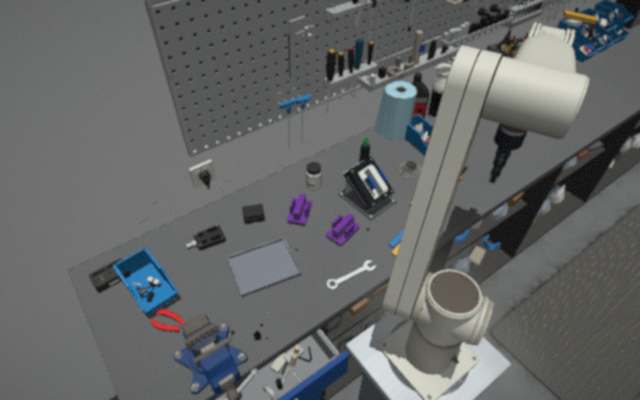

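View pics/side0.png

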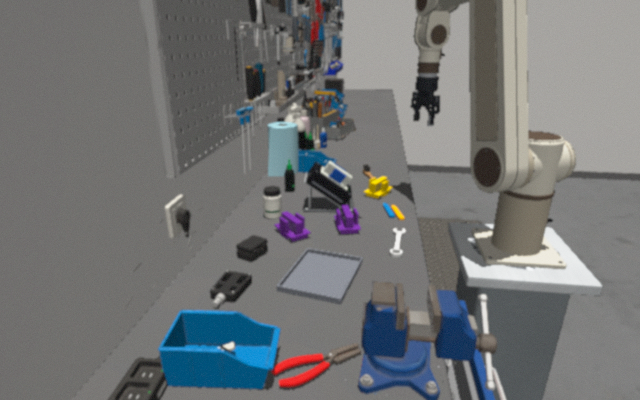

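View pics/wrist0.png

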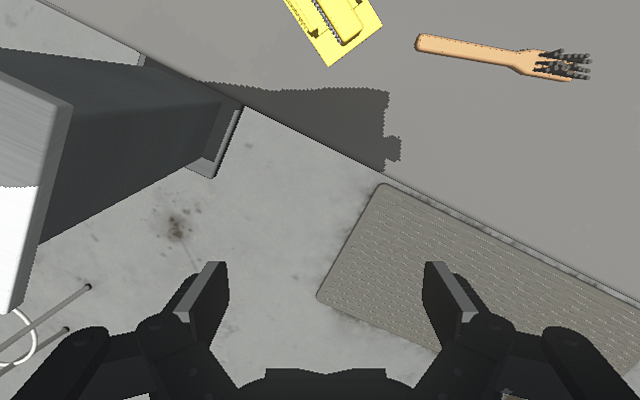

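Candidates for the cover: the white and blue one on the sloping cradle at scene (374,180); purple look-alikes at scene (300,208) and (343,229); a yellow one at side (378,187). I choose the white one on the cradle, which sits at side (335,172). I'll crop that one and measure.

Run:
```python
from h import *
for n,(u,v,w,h) in dict(scene=(325,140,90,80),side=(290,140,80,80)).items():
    d=np.load('/tmp/'+n+'.npz'); c=d['img'][v:v+h,u:u+w]
    cv2.imwrite(f'pics/{n}_crop.png',cv2.resize(c,None,fx=7,fy=7,interpolation=cv2.INTER_CUBIC)[:600,:,::-1])
    W=pts(d); im=d['img'].astype(int); r,g,b=im[...,0],im[...,1],im[...,2]
    m=np.zeros(r.shape,bool); m[v:v+h,u:u+w]=1
    blue=m&(b>r+50)&(b>g+20); white=m&(r>170)&(g>170)&(b>160)
    for nm,k in(('blue',blue),('white',white)):
        print(n,nm,k.sum(),np.nanmedian(W[k],0).round(3),np.nanpercentile(W[k],[3,97],axis=0).round(3).tolist())
d=np.load('/tmp/scene.npz');W=pts(d);im=d['img']
for p in((230,258),(288,240),(300,270),(243,293),(265,265),(370,180),(374,180),(340,270)): print(p,W[p[1],p[0]].round(3),im[p[1],p[0]])
```

```text
scene blue 101 [ 0.502 -0.233  0.121] [[0.482, -0.581, 0.0], [0.662, -0.21, 0.138]]
scene white 194 [ 0.502 -0.237  0.123] [[0.462, -0.254, 0.073], [0.557, -0.21, 0.152]]
side blue 649 [ 0.643 -0.585  0.059] [[0.489, -0.99, 0.01], [0.701, -0.21, 0.129]]
side white 104 [ 0.512 -0.233  0.123] [[0.462, -0.263, 0.07], [0.556, -0.208, 0.15]]
(230, 258) [0.582 0.279 0.006] [103 107 114]
(288, 240) [0.538 0.091 0.003] [107 108 109]
(300, 270) [ 0.42   0.125 -0.   ] [105 108 113]
(243, 293) [0.442 0.309 0.016] [118 122 130]
(265, 265) [0.495 0.204 0.006] [125 131 139]
(370, 180) [ 0.5   -0.211  0.133] [ 35  63 123]
(374, 180) [ 0.5   -0.229  0.123] [ 87  95 103]
(340, 270) [0.346 0.027 0.005] [106 107 106]
```

```bash
ls pics
```

```text
scene0.png
scene_crop.png
side0.png
side_crop.png
wrist0.png
```

View pics/scene_crop.png

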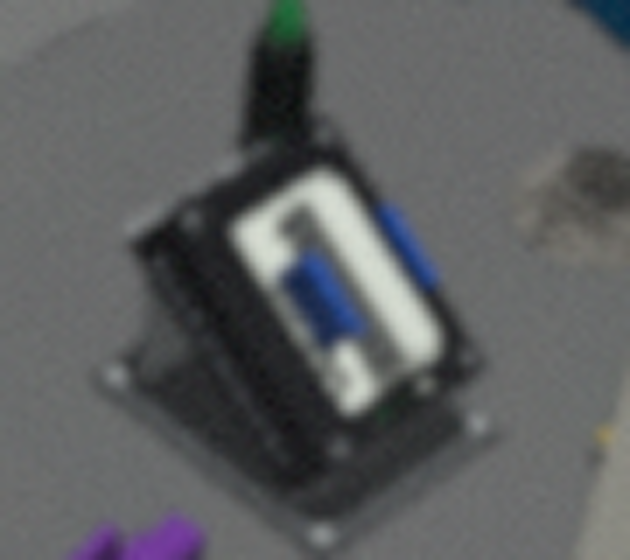

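View pics/side_crop.png

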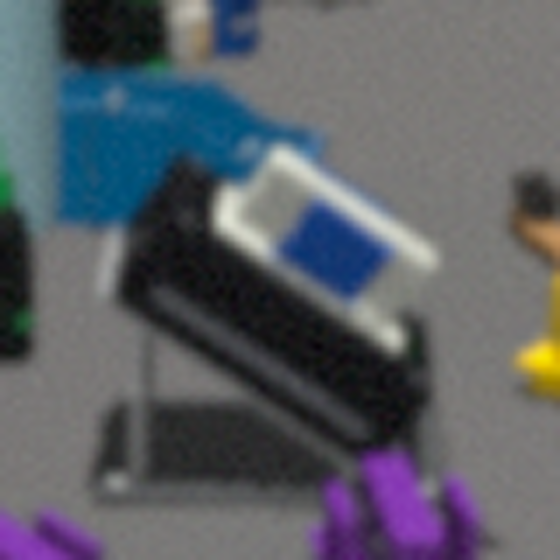

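Run:
```python
from h import *
for n,(u,v,w,h) in dict(scene=(325,140,90,80),side=(315,155,40,40)).items():
    d=np.load('/tmp/'+n+'.npz'); W=pts(d); im=d['img'].astype(int); r,g,b=im[...,0],im[...,1],im[...,2]
    m=np.zeros(r.shape,bool); m[v:v+h,u:u+w]=1
    k=m&(W[...,2]>.03)&(np.abs(W[...,0]-.5)<.12)&(np.abs(W[...,1]+.23)<.12)
    P=W[k]; wh=W[k&(r>150)&(g>150)&(b>140)]; bl=W[k&(b>r+50)&(b>g+20)]
    P=wh
    c=np.median(P,0)
    for _ in range(6):
        A=np.c_[P[:,:2],np.ones(len(P))]; s=np.linalg.lstsq(A,P[:,2],rcond=None)[0]
        res=A@s-P[:,2]; P=P[abs(res)<max(.004,1.5*res.std())]
    nrm=np.array([-s[0],-s[1],1]); nrm/=np.linalg.norm(nrm)
    print(n,len(wh),len(P),nrm.round(3),'yaw',np.degrees(np.arctan2(-nrm[1],-nrm[0])).round(1),'tilt',np.degrees(np.arccos(nrm[2])).round(1),P.mean(0).round(3))
    q=wh[:,:2]-wh[:,:2].mean(0); print('pca',np.linalg.svd(q,full_matrices=False)[2][0]); print('blue',len(bl),np.median(bl,0),np.percentile(bl,[5,95],axis=0).round(3).tolist())
```

```text
scene 252 100 [-0.131  0.115  0.985] yaw -41.4 tilt 10.0 [ 0.517 -0.234  0.12 ]
pca [-0.99065007 -0.1364274 ]
blue 79 [ 0.49871724 -0.21899608  0.12456183] [[0.484, -0.269, 0.114], [0.513, -0.21, 0.137]]
side 155 71 [-0.356  0.683  0.638] yaw -62.5 tilt 50.4 [ 0.502 -0.231  0.124]
pca [-0.98850091 -0.15121493]
blue 124 [ 0.50168432 -0.21259653  0.11532037] [[0.482, -0.218, 0.099], [0.523, -0.208, 0.135]]
```

```bash
python3 -m crank '[[[0.6,0.4,0.3],-0.7,1],[[1.3,0.9,0.7],-1.5,1],[[2.0,1.45,1.0],-2.2,1],[[2.7,2.0,1.4],-3.0,1],[[3.3,2.45,1.4],-3.7,1]]'
```

```text
time_s: 0.65
eef_pos: [0.391, -0.3239, 0.304]
orientation: [0.707, 0.048, -0.704, 0.05]
force: [0.7, -0.9, -0.6]
gripper_width: 0.998
```

```bash
python3 -m crank '[[[0.6,0.4,0],0,1],[[1.3,0.9,0],0,1],[[1.9,1.4,0],0,1],[[2.4,1.8,0],0,1],[[2.4,1.8,0],0,1]]'
python3 - <<'E'
from h import *
d=snap('wrist','wrist1.png'); print(np.linalg.inv(d['view'])[:3].round(3).tolist())
E
```

```text
time_s: 1.15
eef_pos: [0.5112, -0.2318, 0.3001]
orientation: [-0.705, -0.052, 0.705, -0.051]
force: [-0.3, -0.7, -0.5]
gripper_width: 0.997
[[0.146, -0.941, -0.304, 0.589], [-0.989, -0.14, -0.042, -0.22], [-0.003, 0.307, -0.952, 0.443]]
```

View pics/wrist1.png

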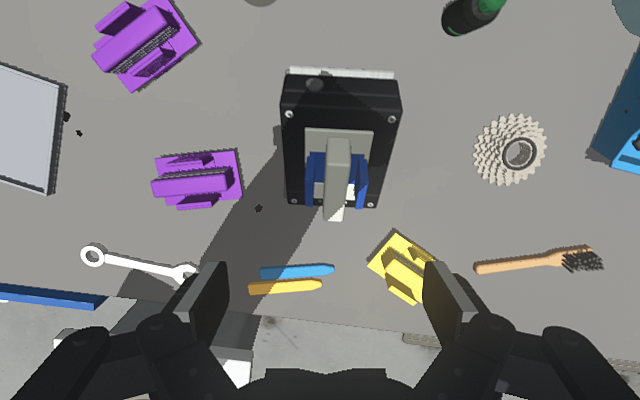

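Run:
```python
from h import *
d=np.load('/tmp/wrist.npz'); W=pts(d); im=d['img']
cv2.imwrite('pics/w1crop.png',cv2.resize(im[55:235,260:420],None,fx=3.3,fy=3.3,interpolation=cv2.INTER_CUBIC)[:,:,::-1])
r,g,b=[im[...,i].astype(int) for i in range(3)]
m=np.zeros(r.shape,bool); m[60:230,275:410]=1
blue=m&(b>r+40)&(b>g+30)
n,l,st,c=cv2.connectedComponentsWithStats(blue.astype(np.uint8))
for i in range(1,n):
    if st[i,4]>20: print(st[i],c[i].round(1),np.nanmedian(W[l==i],0).round(4),np.nanpercentile(W[l==i],[3,97],axis=0).round(3).tolist())
# spine top: tall points: distance to face along normal
for yaw in (7.,):
  pass
from scipy.optimize import least_squares
# face plane: black pixels
blk=m&(r<60)&(g<60)&(b<60)&(W[...,2]>.05)
P=W[blk]
for _ in range(15):
    A=np.c_[P[:,:2],np.ones(len(P))]; s=np.linalg.lstsq(A,P[:,2],rcond=None)[0]; res=A@s-P[:,2]; P=P[abs(res)<max(.002,2*np.median(abs(res)))]
nr=np.array([-s[0],-s[1],1]);nr/=np.linalg.norm(nr)
print('face',len(P),nr.round(3),'yaw',np.degrees(np.arctan2(-nr[1],-nr[0])),'tilt',np.degrees(np.arccos(nr[2])),P.mean(0))
o=P.mean(0); D=(W-o)@nr
for lo,hi in((-.003,.002),(.002,.006),(.034,.044)):
    k=m&(D>lo)&(D<hi)&(W[...,2]>.03); Q=W[k]; v,u=np.nonzero(k)
    # oriented rect in plane coords
    yv=np.array([-np.sin(np.radians(8)),np.cos(np.radians(8)),0]); yv-=yv@nr*nr; yv/=np.linalg.norm(yv); xv=np.cross(yv,nr)
    q=np.c_[(Q-o)@xv,(Q-o)@yv].astype(np.float32)
    print(lo,k.sum(),[u.min(),u.max(),v.min(),v.max()],'medD',np.median(D[k]).round(4),'ext',np.percentile(q,[1,50,99],axis=0).round(4).tolist(),'rect',cv2.minAreaRect(q))
    R=cv2.minAreaRect(q); cc=o+R[0][0]*xv+R[0][1]*yv+np.median(D[k])*nr; print('  centre',cc.round(4))
```

```text
[305 152  20  55 723] [313.2 174.2] [ 0.5104 -0.2189  0.1166] [[0.478, -0.229, 0.086], [0.529, -0.212, 0.137]]
[349 154  20  56 634] [359.3 178.5] [ 0.5138 -0.2658  0.1193] [[0.48, -0.281, 0.079], [0.532, -0.257, 0.137]]
face 4879 [-0.573 -0.056  0.818] yaw 5.578728996027621 tilt 35.14801093021406 [ 0.53747274 -0.23595053  0.10914071]
-0.003 6134 [np.int64(279), np.int64(402), np.int64(100), np.int64(207)] medD 0.0001 ext [[-0.0955, -0.0571], [0.0219, -0.0007], [0.051, 0.0521]] rect ((-0.02412712201476097, -0.0021710023283958435), (0.11011733114719391, 0.1511383354663849), 87.93537902832031)
  centre [ 0.5181 -0.2409  0.0954]
0.002 2094 [np.int64(285), np.int64(393), np.int64(107), np.int64(205)] medD 0.0044 ext [[-0.0765, -0.0348], [0.004, 0.0047], [0.0395, 0.0294]] rect ((-0.02209121733903885, -0.0018226169049739838), (0.0969444215297699, 0.14010557532310486), 88.18537139892578)
  centre [ 0.5173 -0.2405  0.1001]
0.034 1913 [np.int64(304), np.int64(368), np.int64(158), np.int64(220)] medD 0.0401 ext [[-0.0682, -0.0313], [-0.0171, -0.0023], [0.0201, 0.0271]] rect ((-0.02527613379061222, -0.0018105395138263702), (0.06051488593220711, 0.09296424686908722), 87.96556854248047)
  centre [ 0.4942 -0.2429  0.1275]
```

View pics/w1crop.png

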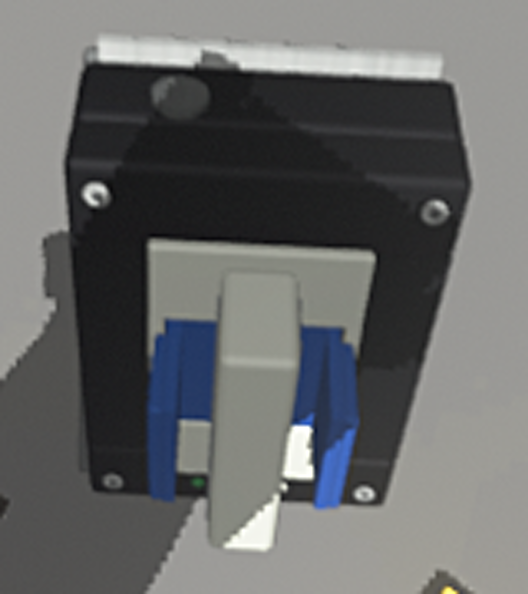

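Wrist view: the battery face fits as 110×151 mm at (0.518, -0.241, 0.095), yaw about 6° and tilt 35°. That matches the 0.096 height and sizes given. The blue tabs are at about pixels (313,174) and (359,178). I'll go down most of the way over the tabs.

```bash
python3 -m crank '[[[-0.1,-0.1,-0.8],-0.25,1],[[-0.2,-0.22,-1.7],-0.5,1],[[-0.2,-0.22,-2.6],-0.5,1],[[-0.2,-0.22,-3.1],-0.5,1],[[-0.2,-0.22,-3.1],-0.5,1]]'
python3 - <<'E'
from h import *
d=snap('wrist','wrist2.png')
s=manip.read_state();print(s['eef_pos'].round(4),s['orientation'].round(4))
W=pts(d);im=d['img']; r,g,b=[im[...,i].astype(int) for i in range(3)]
blue=(b>r+40)&(b>g+30)&(W[...,2]>.07)
n,l,st,c=cv2.connectedComponentsWithStats(blue.astype(np.uint8))
o=np.array([.518,-.241,.0955]); y=np.radians(5.8);yv=np.array([-np.sin(y),np.cos(y),0])
for i in range(1,n):
    if st[i,4]>100: q=(W[l==i]-o)@yv; print(st[i],np.percentile(q,[1,10,50,90,99]).round(4))
E
```

```text
time_s: 1.7
eef_pos: [0.4944, -0.245, 0.1419]
orientation: [-0.703, -0.035, 0.709, -0.032]
force: [0.4, 0.0, -0.7]
gripper_width: 1.002
[ 0.4964 -0.2458  0.1448] [-0.7047 -0.0346  0.7078 -0.0331]
[ 259  170   39   98 2532] [0.0157 0.0189 0.0228 0.0283 0.0298]
[ 347  170   39   98 2122] [-0.0298 -0.0283 -0.0237 -0.017  -0.0147]
```

View pics/wrist2.png

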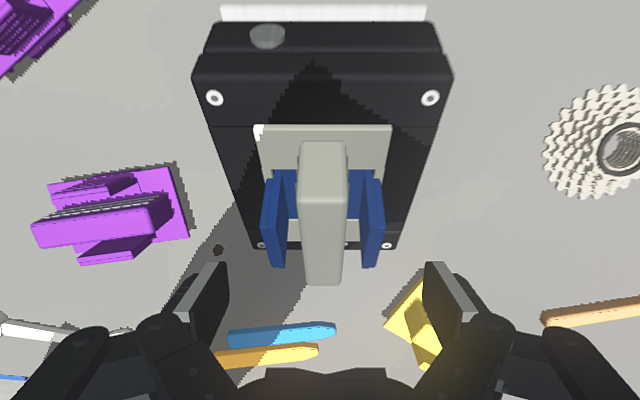

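Both tabs' outer faces measure ±29.8 mm about my centre line, so the lateral estimate is right. They sit at pixels (272,220) and (373,220), with the fingers outside them. I'll settle here and check the lag.

```bash
python3 -m crank '[[[0,0,0],0,1],[[0,0,0],0,1],[[0,0,0],0,1],[[0,0,0],0,1],[[0,0,0],0,1]]' 30
python3 - <<'E'
from h import *
s=manip.read_state();p=s['eef_pos'];print(p.round(4),s['orientation'].round(4),s['force'].round(2))
from scipy.spatial.transform import Rotation as R
T=R.from_quat(s['orientation']).as_matrix();print(T.round(3),'yaw',np.degrees(np.arctan2(T[0,1],-T[1,1])))
t=np.array([.5014,-.2427,.098]);print(((t-p)/.05).round(3))
E
```

```text
time_s: 2.25
eef_pos: [0.499, -0.2458, 0.147]
orientation: [0.707, 0.034, -0.706, 0.035]
force: [0.3, 0.4, 0.3]
gripper_width: 1.002
[ 0.499  -0.2458  0.147 ] [ 0.7067  0.0342 -0.7059  0.0346] [0.3  0.38 0.32]
[[ 0.001  0.097 -0.995]
 [-0.001 -0.995 -0.097]
 [-1.     0.001 -0.001]] yaw 5.58248936543704
[ 0.047  0.061 -0.98 ]
```

```bash
python3 -m crank '[[[0.05,0.06,-0.4],0,1],[[0.05,0.06,-0.8],0,1],[[0.05,0.06,-0.98],0,1],[[0.05,0.06,-0.98],0,1],[[0.05,0.06,-0.98],0,1]]' 30
python3 - <<'E'
from h import *
d=snap('wrist','wrist3.png')
s=manip.read_state();p=s['eef_pos'];print(p.round(4),s['force'].round(2))
E
```

```text
time_s: 2.75
eef_pos: [0.5015, -0.2428, 0.0978]
orientation: [0.706, 0.034, -0.706, 0.034]
force: [-0.2, -0.5, 0.1]
gripper_width: 0.998
[ 0.5018 -0.243   0.0982] [-0.52  0.69  0.35]
```

View pics/wrist3.png

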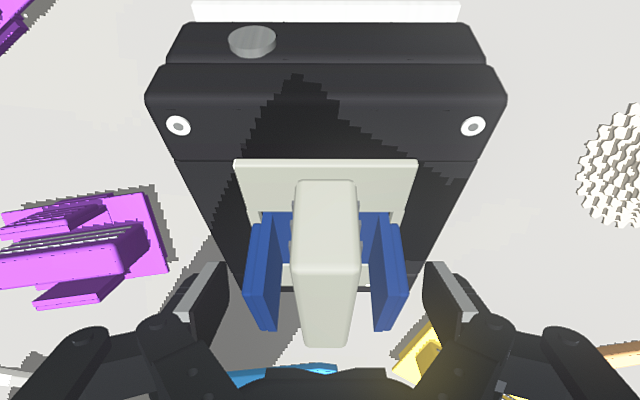

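The tabs (262,275) and (390,275) lie squarely between the pads with even gaps. Closing.

```bash
python3 -m crank '[[[0,0,0],0,0],[[0,0,0],0,0],[[0,0,0],0,0],[[0,0,0],0,0],[[0,0,0],0,0]]' 30
python3 - <<'E'
from h import *
d=snap('wrist','wrist4.png')
s=manip.read_state();p=s['eef_pos'];print(p.round(4),s['force'].round(2),s['gripper_width']*85)
W=pts(d);im=d['img']; r,g,b=[im[...,i].astype(int) for i in range(3)]
blue=(b>r+40)&(b>g+30)&(W[...,2]>.07)
n,l,st,c=cv2.connectedComponentsWithStats(blue.astype(np.uint8))
o=np.array([.518,-.241,.0955]); y=np.radians(5.8);yv=np.array([-np.sin(y),np.cos(y),0])
for i in range(1,n):
    if st[i,4]>100: q=(W[l==i]-o)@yv; print(st[i],np.percentile(q,[1,10,50,90,99]).round(4))
E
```

```text
time_s: 3.3
eef_pos: [0.5019, -0.243, 0.0995]
orientation: [0.707, 0.034, -0.705, 0.035]
force: [-1.4, -0.0, 8.7]
gripper_width: 0.457
[ 0.5019 -0.243   0.0995] [-1.55  1.38  8.36] 38.39092825031847
[ 272  211   28  119 2046] [0.0116 0.0127 0.0159 0.0188 0.0203]
[ 351  212   29  118 2037] [-0.0206 -0.0191 -0.0162 -0.0127 -0.0119]
```

View pics/wrist4.png

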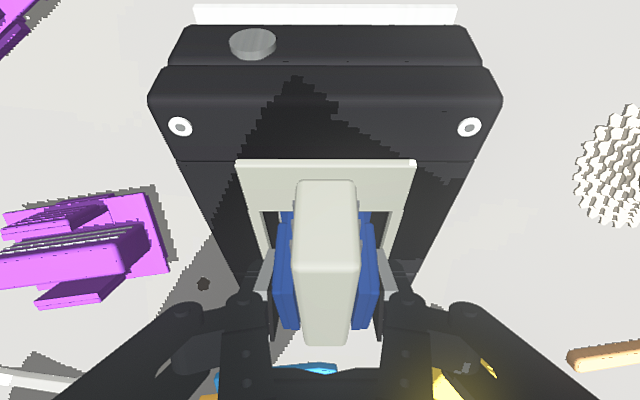

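Both tabs are fully in: faces at ±20 mm, and opening about 39 mm. Pulling along the face normal (-0.571, -0.058, 0.819).

```bash
python3 -m crank '[[[-0.06,-0.01,0.08],0,0],[[-0.11,-0.01,0.16],0,0],[[-0.17,-0.02,0.25],0,0],[[-0.23,-0.02,0.33],0,0],[[-0.29,-0.03,0.41],0,0]]' 35
```

```text
time_s: 3.85
eef_pos: [0.4847, -0.2439, 0.1173]
orientation: [-0.705, -0.035, 0.708, -0.034]
force: [-0.2, 0.8, -1.4]
gripper_width: 0.447
```

```bash
python3 -m crank '[[[-0.11,-0.01,0.16],0,0],[[-0.23,-0.02,0.33],0,0],[[-0.34,-0.03,0.49],0,0],[[-0.46,-0.05,0.66],0,0],[[-0.46,-0.05,0.66],0,0]]' 35;python3 - <<'E'
from h import *
snap('wrist','wrist5.png');snap('side','side5.png')
s=manip.read_state();p=s['eef_pos'];print(p.round(4),s['force'].round(2),s['torque'].round(2),s['gripper_width']*85)
E
```

```text
time_s: 4.35
eef_pos: [0.4636, -0.2473, 0.1526]
orientation: [0.707, 0.034, -0.706, 0.035]
force: [0.3, -0.3, -1.3]
gripper_width: 0.45
[ 0.4638 -0.2469  0.1513] [-0.37  0.2  -1.56] [ 0.04  0.04 -0.01] 38.22343094389548
```

View pics/wrist5.png

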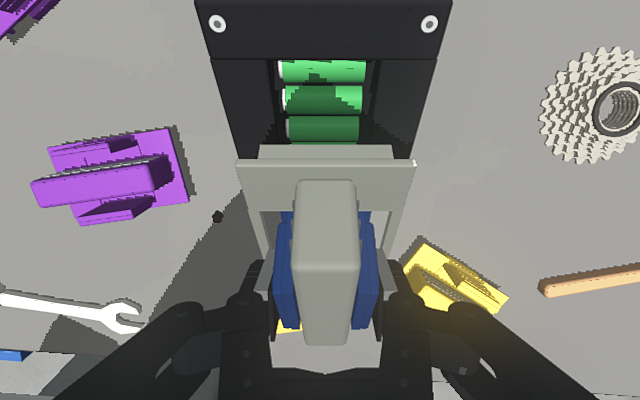

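View pics/side5.png

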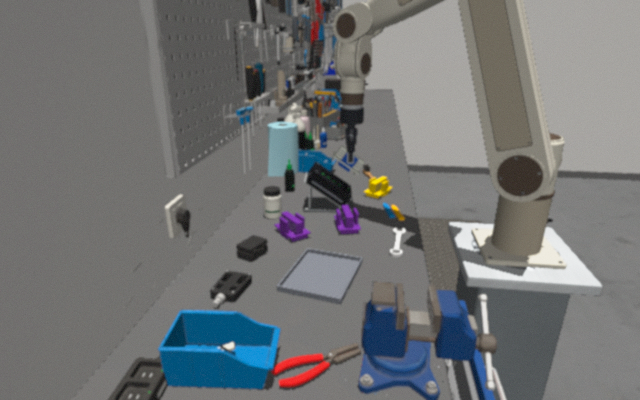

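The cover is off and held by its tabs, with the open bay and its green cells at (320,100) and about 1.5 N of weight. Next, measuring the tray.

Run:
```python
from h import *
for n,(u,v,w,h) in dict(scene=(220,230,90,72),side=(270,243,100,62)).items():
    d=np.load('/tmp/'+n+'.npz'); W=pts(d); im=d['img'].astype(int)
    m=np.zeros(im.shape[:2],bool); m[v:v+h,u:u+w]=1
    # tray is bluish grey: b-r
    k=m&(im[...,2]-im[...,0]>7)&(W[...,2]<.03)
    n_,l,st,c=cv2.connectedComponentsWithStats(k.astype(np.uint8)); i=1+st[1:,4].argmax(); k=l==i
    Q=W[k]; R=cv2.minAreaRect(Q[:,:2].astype(np.float32)); print(n,st[i],c[i],'z',np.percentile(Q[:,2],[5,50,95]).round(4),'rect',R,Q.mean(0))
```

```text
scene [ 227  238   74   58 2542] [262.71400472 265.69236821] z [0.0005 0.0047 0.015 ] rect ((0.5007128119468689, 0.20608744025230408), (0.19566521048545837, 0.16891701519489288), 77.72760009765625) [0.49837565 0.20994279 0.00545466]
side [ 278  250   84   53 2514] [321.42959427 274.96618934] z [0.0034 0.005  0.0151] rect ((0.4938715100288391, 0.21016183495521545), (0.1937810480594635, 0.14859715104103088), 78.48790740966797) [0.49410316 0.21293542 0.00597535]
```

Tray: centre about (0.495, 0.21), yaw about -11.5°, floor at 5 mm (expected 4). I carry the cover there at height, turning -3.4 units. The tool can't tilt, so I plan to set the lower edge down inside the tray. Moving +x while lowering should then let the cover pivot flat in the pads.

```bash
python3 -m crank '[[[0,0.3,0.3],-0.2,0],[[0,0.9,0.4],-0.5,0],[[0,1.6,0.4],-0.9,0],[[0,2.4,0.4],-1.2,0],[[0,3.2,0.4],-1.6,0]]' 35
```

```text
time_s: 4.95
eef_pos: [0.4635, -0.0854, 0.1704]
orientation: [-0.707, 0.016, 0.707, 0.016]
force: [1.3, 0.1, -1.1]
gripper_width: 0.45
```

```bash
python3 -m crank '[[[0,0.8,0],-0.4,0],[[0,1.6,0],-0.7,0],[[0,2.4,0],-1.1,0],[[0,3.2,0],-1.5,0],[[0,4.0,0],-1.8,0]]' 35
```

```text
time_s: 5.45
eef_pos: [0.4509, -0.043, 0.1707]
orientation: [0.706, -0.028, -0.705, -0.061]
force: [-0.1, 0.0, -1.1]
gripper_width: 0.451
```

```bash
python3 -m crank '[[[0,0.7,0],0,0],[[-0.1,1.3,0],0,0],[[-0.1,1.8,0],0,0],[[-0.15,2.1,0],0,0],[[-0.15,2.1,0],0,0]]' 35
python3 - <<'E'
from h import *
snap('wrist','wrist6.png');snap('side','side6.png')
s=manip.read_state();p=s['eef_pos'];print(p.round(4),s['force'].round(2),s['torque'].round(2),s['gripper_width']*85)
d=np.load('/tmp/side.npz');cv2.imwrite('pics/side6c.png',cv2.resize(d['img'][150:310,250:410],None,fx=3.5,fy=3.5,interpolation=cv2.INTER_CUBIC)[:,:,::-1])
E
```

```text
time_s: 5.95
eef_pos: [0.4394, -0.0012, 0.171]
orientation: [-0.706, -0.009, 0.706, 0.053]
force: [0.3, -1.2, -1.7]
gripper_width: 0.453
[ 0.4397 -0.0013  0.171 ] [ 0.73 -0.74 -1.22] [-0.05  0.03  0.01] 38.24845507997175
```

View pics/wrist6.png

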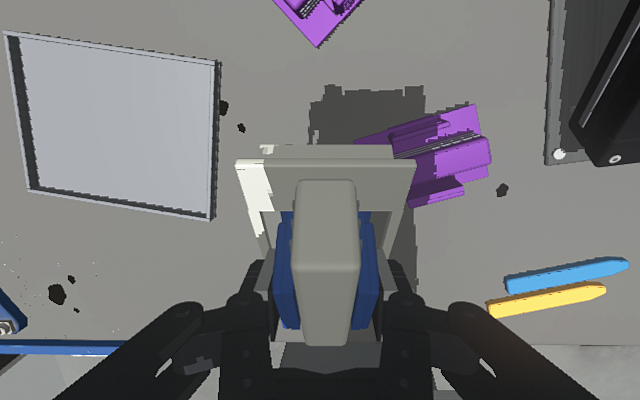

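View pics/side6c.png

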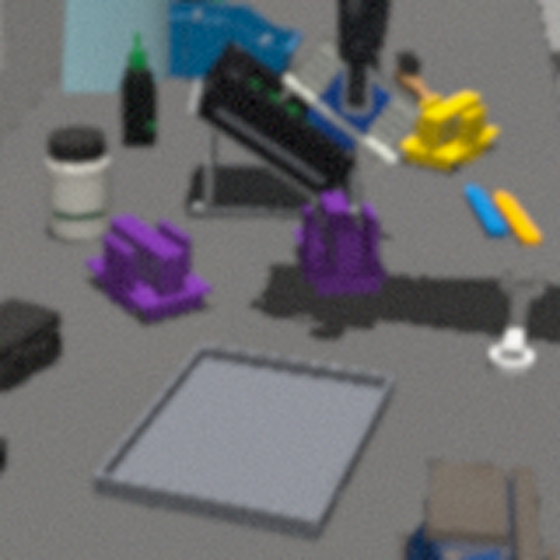

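The move slowed near y = 0 and the tool has tipped slightly. I'll check the joints before going on.

Run:
```python
from h import *
from scipy.spatial.transform import Rotation as R
s=manip.read_state();print(s['joint_pos'].round(3),s['dq'].round(3));print(R.from_quat(s['orientation']).as_matrix().round(3))
```

```text
[-0.063  0.162 -0.259  1.152  0.087  3.141] [-0.003  0.002  0.005 -0.002 -0.002 -0.002]
[[ 0.003 -0.062 -0.998]
 [ 0.087 -0.994  0.062]
 [-0.996 -0.087  0.003]]
```

Joint 6 is at its 3.14 limit, so this yaw isn't possible over the tray. I'll turn the other way, to about +78°, with the cover's length along the tray's long side. Joint 6 then sits near 2.2.

```bash
python3 -m crank '[[[0,0,0],1.4,0],[[0,0,0],2.8,0],[[0,0,0],4.2,0],[[0,0,0],5.6,0],[[0,0,0],7.0,0]]' 35
python3 - <<'E'
from h import *
from scipy.spatial.transform import Rotation as R
s=manip.read_state();T=R.from_quat(s['orientation']).as_matrix();print(s['joint_pos'].round(3),T[:,0].round(3),'yaw',np.degrees(np.arctan2(T[0,1],-T[1,1])))
E
```

```text
time_s: 6.55
eef_pos: [0.4399, -0.0016, 0.1709]
orientation: [-0.67, -0.222, 0.689, -0.164]
force: [0.3, 0.0, -0.9]
gripper_width: 0.448
[-0.052  0.201 -0.211  1.21   0.07   2.535] [-0.048  0.072 -0.996] yaw 31.684875420363472
```

The tool keeps a tilt of about 5° sideways from the joint limit, across the jaws. That's tolerable, because it leaves about 5 mm of height difference across the cover at release. I'll go on to the tray.

```bash
python3 -m crank '[[[0.1,0.3,0],1.3,0],[[0.3,0.9,0],2.6,0],[[0.5,1.5,0],3.9,0],[[0.7,2.1,0],5.2,0],[[0.8,2.6,0],6.5,0]]' 35
```

```text
time_s: 7.05
eef_pos: [0.4807, 0.1301, 0.1708]
orientation: [-0.582, -0.401, 0.615, -0.35]
force: [-0.2, -0.2, -1.4]
gripper_width: 0.447
```

```bash
python3 -m crank '[[[0.1,0.5,-0.2],1.3,0],[[0.15,0.85,-0.5],2.4,0],[[0.15,0.85,-0.9],2.9,0],[[0.15,0.85,-1.2],2.9,0],[[0.15,0.85,-1.2],2.9,0]]' 35
python3 - <<'E'
from h import *
from scipy.spatial.transform import Rotation as R
snap('wrist','wrist7.png');snap('side','side7.png');snap('scene','scene7.png')
s=manip.read_state();T=R.from_quat(s['orientation']).as_matrix();print(s['eef_pos'].round(4),s['joint_pos'].round(3),T[:,0].round(3),'yaw',np.degrees(np.arctan2(T[0,1],-T[1,1])),s['force'].round(2))
d=np.load('/tmp/side.npz');cv2.imwrite('pics/side7c.png',cv2.resize(d['img'][190:310,250:410],None,fx=4,fy=4,interpolation=cv2.INTER_CUBIC)[:,:,::-1])
E
```

```text
time_s: 7.55
eef_pos: [0.4855, 0.1708, 0.1085]
orientation: [-0.525, -0.47, 0.569, -0.423]
force: [-0.5, -0.0, -2.1]
gripper_width: 0.451
[0.4877 0.1711 0.1115] [ 0.314  0.414 -0.076  1.157  0.04   2.085] [-0.085  0.015 -0.996] yaw 78.38583478831552 [ 0.35 -0.53 -1.13]
```

View pics/wrist7.png

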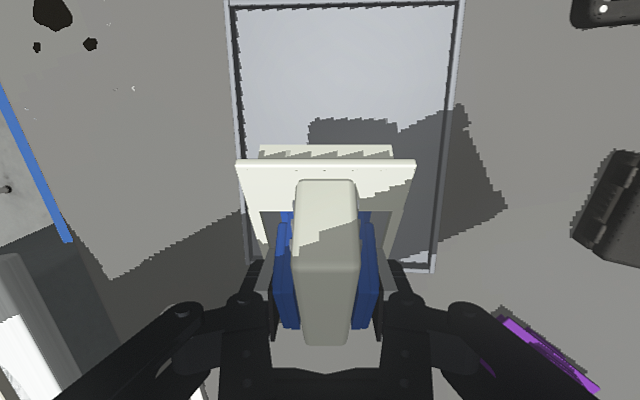

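View pics/side7c.png

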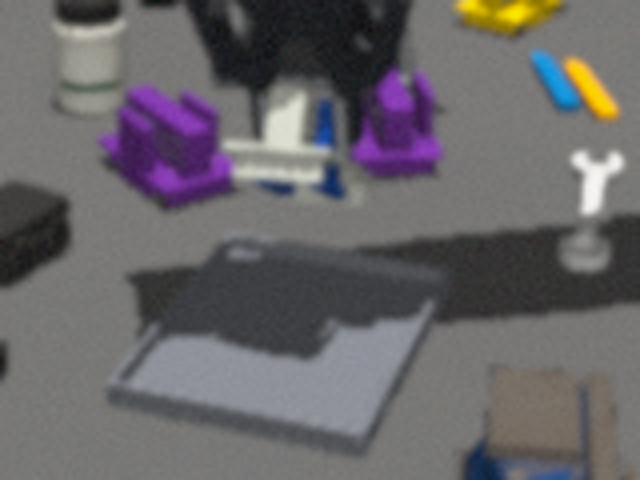

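Run:
```python
from h import *
d=np.load('/tmp/wrist.npz'); W=pts(d)
for p in((231,4),(462,2),(238,4),(452,8),(434,270),(427,262),(250,268),(340,60),(300,100),(400,230)): print(p,W[p[1],p[0]].round(4))
a=np.radians(-11.5);X=np.array([np.cos(a),np.sin(a)]);Y=np.array([-np.sin(a),np.cos(a)])
k=(W[...,2]>.011)&(W[...,2]<.018); v,u=np.nonzero(k&(np.mgrid[0:400,0:640][0]<275)&(np.mgrid[0:400,0:640][1]>220)&(np.mgrid[0:400,0:640][1]<470))
Q=W[v,u,:2]; print(len(Q),cv2.minAreaRect(Q.astype(np.float32)),np.percentile(Q@X,[1,99]),np.percentile(Q@Y,[1,99]))
# cover lower leg / flange extents vs TCP : near-held points
```

```text
(231, 4) [0.4449 0.3124 0.0162]
(462, 2) [0.5839 0.2824 0.0153]
(238, 4) [0.4491 0.3116 0.0152]
(452, 8) [0.5808 0.282  0.0046]
(434, 270) [0.549  0.1035 0.0145]
(427, 262) [0.5457 0.1061 0.0057]
(250, 268) [0.4571 0.1839 0.1268]
(340, 60) [0.5059 0.2668 0.0049]
(300, 100) [0.4729 0.2468 0.0032]
(400, 230) [0.5287 0.1361 0.0039]
4910 ((0.49410638213157654, 0.2081906497478485), (0.18955092132091522, 0.15049077570438385), 78.37316131591797) [0.3680744  0.51748007] [0.20984101 0.39676086]
```

Tray refined: centre (0.494, 0.2085), yaw -11.6°, 189.5 × 150.5 mm fitted (190 × 150 given). Lowering until the lower edge touches.

```bash
python3 -m crank '[[[0,0,-0.3],0,0],[[0,0,-0.6],0,0],[[0,0,-0.85],0,0],[[0,0,-1.0],0,0],[[0,0,-1.05],0,0]]' 30
python3 - <<'E'
from h import *
s=manip.read_state();print(s['eef_pos'].round(4),s['force'].round(2),s['torque'].round(2))
E
```

```text
time_s: 8.2
eef_pos: [0.487, 0.1709, 0.058]
orientation: [-0.527, -0.47, 0.568, -0.423]
force: [-0.4, 0.4, -2.0]
gripper_width: 0.452
[0.487  0.1709 0.058 ] [-0.4   0.38 -2.01] [ 0.01 -0.06 -0.  ]
```

```bash
python3 -m crank '[[[0,0,-0.04],0,0],[[0,0,-0.08],0,0],[[0,0,-0.12],0,0],[[0,0,-0.16],0,0],[[0,0,-0.2],0,0]]' 30
python3 - <<'E'
from h import *
s=manip.read_state();print(s['eef_pos'].round(4),s['force'].round(2),s['torque'].round(2))
E
```

```text
time_s: 8.7
eef_pos: [0.4873, 0.1711, 0.0485]
orientation: [-0.527, -0.47, 0.568, -0.423]
force: [-0.3, 0.0, -1.6]
gripper_width: 0.445
[0.4873 0.1711 0.0485] [-0.28  0.04 -1.62] [ 0.   -0.09 -0.02]
```

```bash
python3 -m crank '[[[0,0,-0.03],0,0],[[0,0,-0.06],0,0],[[0,0,-0.09],0,0],[[0,0.02,-0.12],0,0],[[0.01,0.05,-0.15],0,0]]' 25
python3 - <<'E'
from h import *
s=manip.read_state();print(s['eef_pos'].round(4),s['force'].round(2),s['torque'].round(2))
E
```

```text
time_s: 9.2
eef_pos: [0.4881, 0.1747, 0.0447]
orientation: [-0.528, -0.47, 0.567, -0.423]
force: [-7.2, 1.9, 23.3]
gripper_width: 0.45
[0.4881 0.1747 0.0447] [-7.2   1.9  23.28] [-0.05  1.89 -0.15]
```

Contact at TCP z about 0.046, with 23 N. Now moving along the cover's +x (world mostly +y), which drags the edge and pivots the cover.

```bash
python3 -m crank '[[[0.02,0.1,0],0,0],[[0.04,0.2,0],0,0],[[0.06,0.3,-0.03],0,0],[[0.07,0.36,-0.06],0,0],[[0.08,0.4,-0.1],0,0]]' 22
python3 - <<'E'
from h import *
s=manip.read_state();print(s['eef_pos'].round(4),s['force'].round(2),s['torque'].round(2),s['gripper_width']*85)
snap('wrist','wrist8.png');snap('side','side8.png')
d=np.load('/tmp/side.npz');cv2.imwrite('pics/side8c.png',cv2.resize(d['img'][190:310,250:410],None,fx=4,fy=4,interpolation=cv2.INTER_CUBIC)[:,:,::-1])
E
```

```text
time_s: 9.7
eef_pos: [0.4926, 0.1934, 0.0379]
orientation: [-0.528, -0.469, 0.567, -0.424]
force: [-2.6, -1.0, 11.5]
gripper_width: 0.448
[0.4926 0.1934 0.0379] [-2.56 -1.   11.52] [-0.78  0.62 -0.03] 38.04617246376659
```

View pics/wrist8.png

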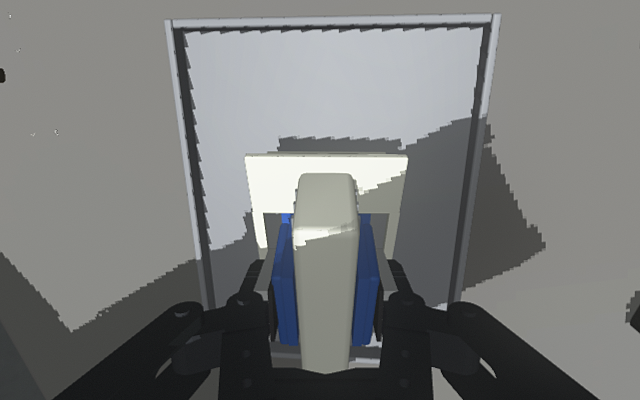

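View pics/side8c.png

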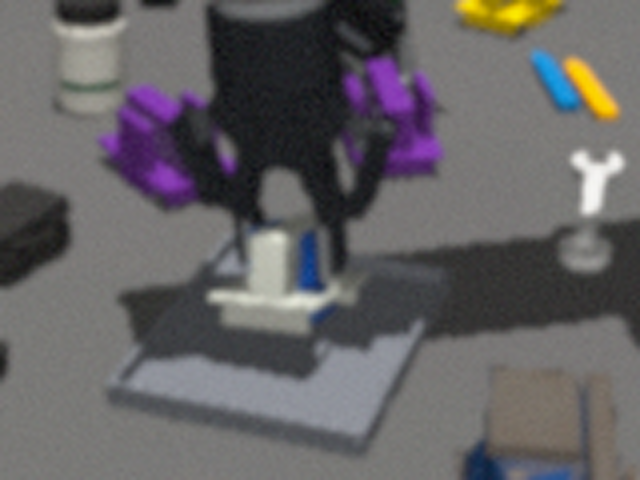

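It is pivoting: the flange's far edge has come down in the wrist image. I'll measure the tilt.

```bash
cat >> h.py <<'E'
def spine(d):
    W=pts(d); P=W[200:360,305:345].reshape(-1,3); P=P[(P[:,2]>.04)]
    Yv=np.array([.2,.98]);Xv=np.array([.98,-.2])
    q=np.c_[P[:,:2]@Xv,P[:,:2]@Yv]
    for _ in range(8):
        A=np.c_[q,np.ones(len(q))]; s=np.linalg.lstsq(A,P[:,2],rcond=None)[0]; r=abs(A@s-P[:,2]); k=r<max(.0015,2.5*np.median(r)); q,P=q[k],P[k]
    print('spine slope x,y deg',np.degrees(np.arctan(s[:2])).round(1),len(P),'ctr',P.mean(0).round(4),'z rng',np.percentile(P[:,2],[2,98]).round(4))
E
python3 - <<'E'
from h import *
spine(np.load('/tmp/wrist.npz'))
E
```

```text
spine slope x,y deg [-4.2 17.8] 5058 ctr [0.4966 0.1985 0.0737] z rng [0.0615 0.0834]
```

```bash
python3 -m crank '[[[0.02,0.1,-0.06],0,0],[[0.03,0.18,-0.12],0,0],[[0.05,0.26,-0.18],0,0],[[0.06,0.33,-0.22],0,0],[[0.07,0.38,-0.25],0,0]]' 22
python3 - <<'E'
from h import *
s=manip.read_state();print(s['eef_pos'].round(4),s['force'].round(2),s['torque'].round(2),s['gripper_width']*85)
spine(snap('wrist','wrist9.png'))
E
```

```text
time_s: 10.3
eef_pos: [0.4958, 0.2113, 0.0247]
orientation: [-0.527, -0.468, 0.568, -0.424]
force: [-4.5, -8.3, 18.3]
gripper_width: 0.447
[0.4958 0.2113 0.0247] [-4.48 -8.35 18.34] [-2.28  0.79  0.16] 37.958801278167485
spine slope x,y deg [-4.2  0.1] 6214 ctr [0.5009 0.2224 0.0594] z rng [0.0581 0.0606]
```

View pics/wrist9.png

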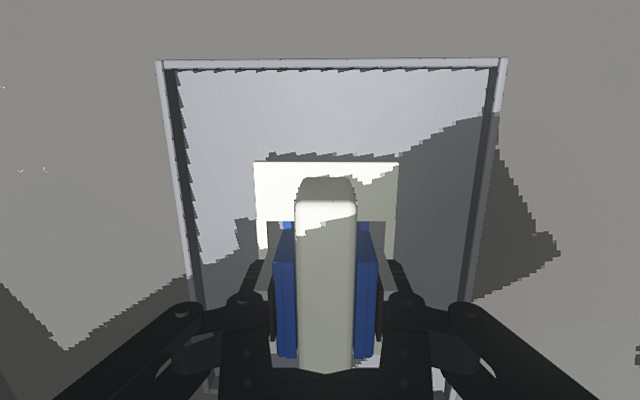

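The cover is level along its length (0.1°), with its spine top at 59 mm (58 expected). Only the tool's 4° side tilt remains, and that will settle on release. I'll ease the pressure and open.

```bash
python3 -m crank '[[[0,0,0.02],0,0],[[0,0,0.03],0,0.5],[[0,0,0.03],0,0.6],[[0,0,0.03],0,0.75],[[0,0,0.03],0,0.9]]' 20
python3 - <<'E'
from h import *
s=manip.read_state();print(s['eef_pos'].round(4),s['force'].round(2),s['torque'].round(2),s['gripper_width']*85)
spine(snap('wrist','wrist10.png'))
E
```

```text
time_s: 10.85
eef_pos: [0.495, 0.2127, 0.0247]
orientation: [-0.527, -0.47, 0.568, -0.423]
force: [0.4, 0.2, 0.6]
gripper_width: 0.89
[0.495  0.2127 0.0247] [0.43 0.2  0.56] [ 0.   -0.05 -0.04] 75.61799501552967
spine slope x,y deg [-2.1  0.1] 6121 ctr [0.4998 0.2235 0.0579] z rng [0.0566 0.059 ]
```

View pics/wrist10.png

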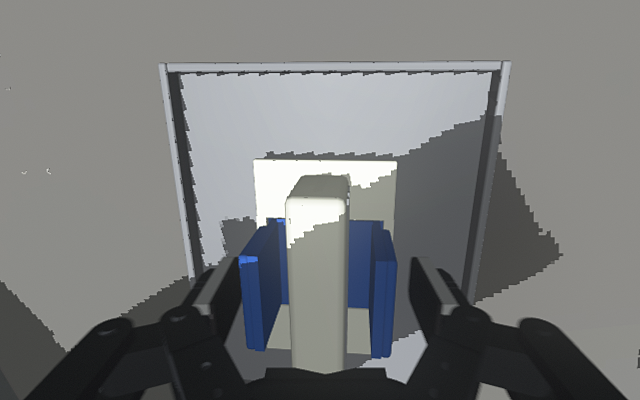

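The tabs sprang back out and force is near zero. The left finger (238,300) is close to the left tab, so I shift a little to that side, open fully and retreat up.

```bash
python3 -m crank '[[[-0.03,0.01,0],0,1],[[-0.05,0.01,0.02],0,1],[[-0.05,0.01,0.1],0,1],[[-0.05,0.01,0.3],0,1],[[-0.05,0.01,0.6],0,1]]' 20
```

```text
time_s: 11.4
eef_pos: [0.4921, 0.2129, 0.0552]
orientation: [-0.527, -0.47, 0.568, -0.423]
force: [-0.2, -0.2, 0.1]
gripper_width: 1.001
```

```bash
python3 -m crank '[[[0,0,0.5],0,1],[[0,0,1.1],0,1],[[0,0,1.8],0,1],[[0,0,2.2],0,1],[[0,0,2.2],0,1]]' 20
python3 - <<'E'
from h import *
s=manip.read_state();print(s['eef_pos'].round(4),s['force'].round(2))
d=snap('wrist','wrist11.png');snap('side','side11.png');snap('scene','scene11.png')
W=pts(d);np.save('/tmp/W.npy',W)
d=np.load('/tmp/side.npz');cv2.imwrite('pics/side11c.png',cv2.resize(d['img'][190:310,250:410],None,fx=4,fy=4,interpolation=cv2.INTER_CUBIC)[:,:,::-1])
E
```

```text
time_s: 11.9
eef_pos: [0.495, 0.214, 0.1695]
orientation: [-0.53, -0.469, 0.565, -0.424]
force: [1.4, -0.5, 0.1]
gripper_width: 0.999
[0.495  0.214  0.1695] [ 1.39 -0.53  0.11]
```

View pics/wrist11.png

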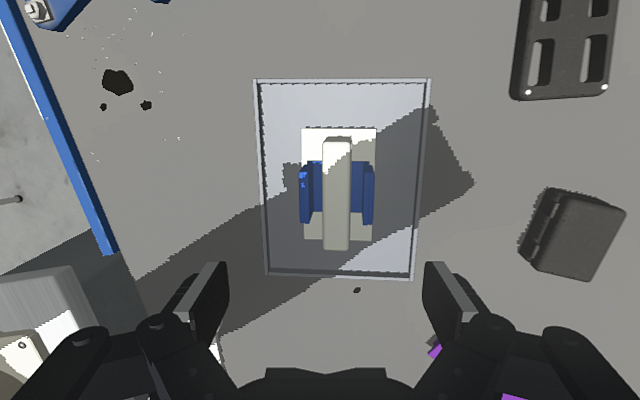

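View pics/side11c.png

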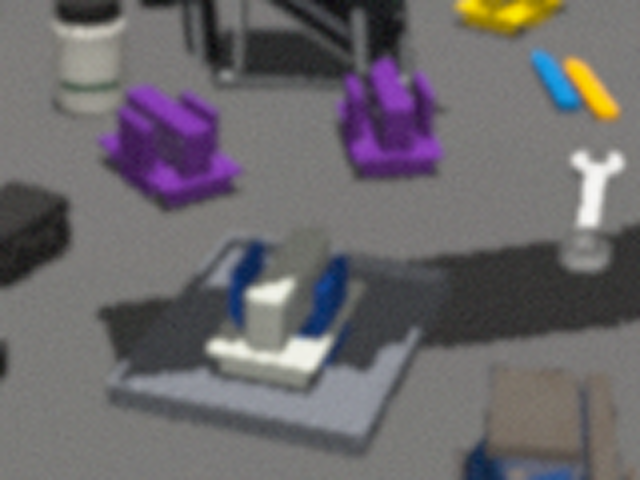

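The cover stands in the tray, spine at (336,195) and inside the walls. A last check of levels, the bystanders and the arm being still.

Run:
```python
from h import *
W=np.load('/tmp/W.npy')
f=lambda v0,v1,u0,u1: np.nanmedian(W[v0:v1,u0:u1].reshape(-1,3),0).round(4)
for n,a in dict(fl_topL=(130,135,306,318),fl_topR=(130,135,355,372),fl_botL=(228,236,308,320),fl_botR=(228,236,354,368),spT=(145,155,328,346),spB=(235,243,328,346),floor=(100,115,290,400),floorL=(180,200,275,290),floorR=(180,200,390,405)).items(): print(n,f(*a))
p=W[145:243,328:346].reshape(-1,3);A=np.c_[p[:,:2],np.ones(len(p))];s=np.linalg.lstsq(A,p[:,2],rcond=None)[0];print('tilt',np.arctan(np.hypot(*s[:2])).round(3),p.mean(0).round(4))
c=(p.mean(0)[:2]-[.494,.2085]);a=np.radians(-11.6);print('in tray',c@[np.cos(a),np.sin(a)],c@[-np.sin(a),np.cos(a)])
a=cv2.imread('pics/side0.png').astype(int);b=cv2.imread('pics/side11.png').astype(int)
for n,(u,v,w,h) in dict(jar=(260,183,26,36),case=(235,234,36,26),pedal=(208,268,46,40)).items(): print(n,abs(a-b)[v:v+h,u:u+w].mean().round(1))
st=manip.read_state();print(abs(st['dq']).max(),st['force'].round(2),st['time_s'])
```

```text
fl_topL [0.4813 0.2632 0.0221]
fl_topR [0.5243 0.2548 0.0219]
fl_botL [0.4635 0.1724 0.0219]
fl_botR [0.5067 0.1651 0.0218]
spT [0.5022 0.25   0.0579]
spB [0.4881 0.1777 0.0579]
floor [0.5122 0.2773 0.0041]
floorL [0.4386 0.2136 0.0039]
floorR [0.5467 0.1941 0.0039]
 ** On entry to DLASCL parameter number  4 had an illegal value
 ** On entry to DLASCL parameter number  4 had an illegal valueTraceback (most recent call last):
  File "<stdin>", line 5, in <module>
    x, resids, rank, s = _umath_linalg.lstsq(a, b, rcond,
                         ~~~~~~~~~~~~~~~~~~~^^^^^^^^^^^^^
                                             signature=signature)
                                             ^^^^^^^^^^^^^^^^^^^^
    raise LinAlgError("SVD did not converge in Linear Least Squares")
numpy.linalg.LinAlgError: SVD did not converge in Linear Least Squares
```

The flange corners are all at 21.8–22.1 mm and the spine is at 57.9 mm at both ends. So the cover is flat, with its origin 18 mm up (14–21 mm allowed). The bystander comparison didn't run because of NaNs in the fit before it, so I'll run it now and then hand in.

Run:
```python
from h import *
a=cv2.imread('pics/side0.png').astype(int);b=cv2.imread('pics/side11.png').astype(int)
for n,(u,v,w,h) in dict(jar=(260,183,26,36),case=(235,234,36,26),pedal=(208,268,46,40)).items(): print(n,abs(a-b)[v:v+h,u:u+w].mean().round(1))
st=manip.read_state();print(abs(st['dq']).max().round(4),st['force'].round(2),st['time_s'])
print(manip.job_done())
```

```text
jar 2.2
case 2.8
pedal 2.6
0.019 [ 0.11 -0.64 -0.38] 12.05
the job is handed in; nothing more can be done
None
```

I pressed both blue tabs fully in (faces at ±20 mm), pulled the cover off along the face normal, and carried it to the tray by its tabs. There I set its lower edge down, pivoted it flat in the pads, released it and backed away. The job was handed in at about 12 s of the 40 s.

**Last checks:**
- **Flatness:** the flange corners are at 21.8–22.1 mm and the spine top is at 57.9 mm at both ends. That puts the origin about 18 mm up, within the 14–21 mm allowed.
- **Position:** the cover lies inside the tray walls with its outside up. The script that would have given its exact position and tilt in the tray crashed on missing depth readings, so I relied on the corner heights and the picture.
- **Bystanders:** the side camera shows no change at the pedal, case or jar beyond image noise.
- **Arm:** the gripper is clear of everything at 0.17 m, with force readings near zero.

**What went wrong:** joint 6 reached its limit on the way to the tray. It left the tool tilted about 5° and ruled out the yaw I had planned. I laid the cover along the tray's long side instead, so one side dropped a few millimetres on release. A tilt fit just after release read -2.1° across the cover, which disagrees with the level corners measured once the gripper was clear.

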